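# Raise the canister's bail and hang it on the stand

## Task

Swing the folded-down wire bail of the steel sample canister up until it stands upright while the canister stays standing on the bench where it is, then pick the canister up by the bail and hang it on the two-pronged fork of the bench stand, with the bail's wire resting in the low part of both prongs. Let go so that it hangs still and free of the bench. Keep the canister upright all the way and leave the bottle, beaker and tip box alone.

Things in the scene. Friction and masses are not known exactly. Their poses are not given: they have to be found in the camera images.
- canister: closed round steel canister, 100 mm tall, 100 mm in diameter (104 at the flat lid, its top 24 mm), two pivot bosses at the sides, 0.3 to 0.65 kg, loose on the bench. Origin at its centre, 50 mm above its underside; z up, y along the bail's pivot line; the bail is folded down on its -x side, roughly facing away from the robot.
- bail_pivot (a point): middle of the bail's pivot line inside the canister: 38 mm above the canister's centre, 12 mm below the lid's top. Axes as the canister's; the pivot line is y.
- bail (a joint): bail angle (rad): 0 = upright, negative = swung down to the canister's -x side (-1.57 level; found at -1.83 to -2.1, outside the wall, 8 to 17 mm between grip sleeve and canister: too little for a finger); stops at -2.2 and +0.4. Light pivot friction (0.014 N m) just keeps the bail at any angle it is left at.
- bail_grip (a point): centre of the bail's straight crossbar, 78 mm from the pivot line (upright: 66 mm above the lid). The bail is a squared arch of 6 mm wire, 128 mm wide over the legs; crossbar 96 mm long, along y, with a black grip sleeve 12 mm in diameter and 38 mm long centred here. z points from pivots to crossbar. Held by the bail, the canister hangs freely on its pivots.
- stand: fixed bench stand: dark flat foot 110 x 130 x 14 mm, round steel column 16 mm thick 85 mm along +x from the origin, and on its top (238 mm high) a fork of two parallel steel prongs. Origin on the bench straight below the fork's low part; x from the prongs' tips (roughly facing away from the robot) towards the column, which is on the robot's side, z up.
- fork (a point): middle between the prongs at their low part, 200 mm above the bench; axes as the stand's. Prongs: 8 mm rods along x, centred at y = -32 and +32 mm, sloping from the column (x +85, z +20 mm) down to the low part (x +4 to -6, z 0), then up to the tips (x -22, z +18). A hung crossbar's centre lies 7 mm above this point, its wire on the prongs outside the sleeve.
- tip_box: bystander: white box with clear lid, 107 x 68 x 50 mm, loose; origin at its underside
- amber_bottle: bystander: amber bottle, 68 mm in diameter, 150 mm tall, loose; origin at its underside
- beaker: bystander: glass beaker, 72 mm in diameter at the rim, 90 mm tall, loose; origin at its underside
Not all that is in view belongs to the job. Leave any green or orange look-alike of the canister alone.

How it is judged:
By the outcome, as a careful person would: the job done as asked, in the order asked, and still so for the second after the job is handed in, with the robot touching nothing.
It also fails if it takes over 72 s, if anything falls off the work surface, if the arm or the gripper's body presses on something with over 40 N, if the wrist force passes 120 N, or if a joint passes its speed limit or range.

## Robot

A 6-joint arm with a two-finger parallel gripper is mounted at the origin on the work surface. World frame = base frame: x ahead of the robot, y to its left, z up, the work surface at z = 0. Lengths are in mm, angles in rad, forces in N, time in s.
With the tool pointing down it reaches from about 275 to 725 mm from the base axis. Payload 15.9 kg.
Tool frame: the origin (TCP) lies midway between the tips of the shut fingers; the grasp point (between the pads) lies 19 mm behind it; z points along the fingers, y is the line along which they close (so a half turn about z gives the same grasp; the last joint's range is limited). The gripper opens to 85 mm and grips with 20 to 120 N. Pads are 22 mm wide; open, the fingers measure 114 mm over their backs; the gripper's body (76 mm by 85 mm) begins 54 mm behind the grasp point. The pads swing forward as they close: fully open they stand 13 mm farther back than shut.
Start: joints at [1.315, 0.213, -0.034, 1.323, 0, 1.571], TCP at [126.504, 483.717, 231.306] pointing down, gripper open.
Joint ranges: [-2.98, 2.98], [-0.74, 1.72], [-1.14, 1.35], [-2.1, 2.04], [-1.57, 1.44], [-3.14, 3.14]. Speed limits (rad/s): [1.89, 1.89, 2.39, 2.57, 3.14, 3.14].

## Interface

Orientations are given as [roll, pitch, yaw] about the fixed x, y, z axes, in that order (R = Rz(yaw) Ry(pitch) Rx(roll)).
In Python, from cell import state, cams, r gives the robot as it stands. The module is installed in compiled form; this text tells all that it offers.
- The arm moves only by the shell command python3 -m handwheel 'ROWS'. ROWS is JSON, a list of rows, each a list of 3 entries, a list of its own where there are three numbers: the closure, from 0 (fully open) to 1 (shut), then the shift along the world's x, y, z as a fraction of full scale, then the turn about the world's z as a fraction of full scale. In form: [[grip, [x, y, z], spin], ...]. A call has 1 to 12 rows; each row shifts and turns the commanded pose from where the row before left it; what a row does not reach is not made up. Full scale, the value 1, is 2 cm for a shift and pi/2 rad for a turn. A row lasts 1/12 s, in which the tool goes at most 41.7 mm and 7.16 degrees, less where a joint would pass 70% of its speed; a pose out of reach is approached as far as the arm can. A call with a number of a shift or a turn outside -1 to 1 is refused whole. A call with a gripper value outside its range is refused whole. The fingers move at their own pace and stop on an object; the grip force is fixed at half the most. Time passes only in rows, so rows that do not move let the fingers close. It gives the time, the measured TCP pose, the force, the opening and the grip force at its end, in the units of the state.
- state(): the state, without advancing time (a new reading comes with each control period).
- cams.camera(name): name is "scene" or "top" or "wrist"; returns (picture, depth): 400x640x3 uint8, blue, green, red; 400x640 float32, mm along the optical axis (not along the pixel's ray), 0 where there is no reading.
- cams.calibration(name): a dict with "fx", "fy", "cx", "cy" (pixels), "dist" ([k1, k2, p1, p2, k3] as OpenCV has them; the pictures are not rectified), "R" (3x3) and "t" (3): a world point X has camera coordinates R X + t. Camera axes: x right, y down, z forward; pixel columns grow to the right and rows downward; lengths in mm; the calibration is good to about 2 mm. A picture is of the moment at which its call begins: read the wrist's pose just before it. calibration takes no time and is no camera call; for the wrist camera it gives the pose at the moment of the call.
- r.sign_off(): hands the job in; it is judged then, once.
Trained networks look in the newest picture that a camera, given by its name, has taken for a name from the list of things; names that differ only in an ending like _2 or _b are one class to them, and where a whole thing is asked for, a point or a joint stands for the part that bears it (a point fixed in the world has none). Each returns a list of dicts, best first, with "confidence" (0 to 1); they miss things now and then, are a little off and sometimes report something else, mostly with a low value. They report only what shows in the picture. A call takes as long as a camera call. They do not tell look-alikes from the thing itself.
- cams.search_frame(camera, thing): "centre" ([column, row] in pixels, amid what is visible of it).
- cams.spot_point(camera, thing): "centre" ([column, row] in pixels: a listed point, or the origin of a listed thing).
The state is a dict: "time_s": time; "qpos": joint angles; "qd": joint speeds; "tau": joint torques, N m; "ee_pos": TCP position; "tcp_rot": TCP orientation; "force": force on the tool from outside, world axes, zero at the start; "torque": the same for the moment, N m; "opening": finger opening in mm; "grasp_force": force on a finger pad.
Only numpy, scipy, OpenCV 4.12 (cv2) and the standard library are available. Lean on these libraries where they do the work, as an engineer would, in place of code of your own. Each camera call takes 0.05 s, during which the arm holds its last target. There are 200 camera calls.

## Working session

There is one attempt and no reset: what is moved stays moved. The work goes in short steps, Python scripts to look and compute and a shell command to move; the robot and the scene stay as the last step left them, time stands still between calls to the robot, and variables do not carry over. Pictures are saved under pics/ and viewed, at most 12 in all, crops included, and the job is handed in when it is done.

```bash
mkdir -p pics; cat > h.py <<'E'
import numpy as np, cv2
from cell import state, cams, r
def world(cam,uv,depth=None,z=None,K=None):
    c=K or cams.calibration(cam); M=np.array([[c['fx'],0,c['cx']],[0,c['fy'],c['cy']],[0,0,1]])
    p=cv2.undistortPoints(np.array([[uv]],float),M,np.array(c['dist']))[0,0]
    R=np.array(c['R']);t=np.array(c['t'])
    d=R.T@np.array([p[0],p[1],1]);o=-R.T@t
    s=depth if z is None else (z-o[2])/d[2]
    return o+s*d
def cloud(cam,dep,c):
    v,u=np.nonzero(dep>0); M=np.array([[c['fx'],0,c['cx']],[0,c['fy'],c['cy']],[0,0,1]])
    p=cv2.undistortPoints(np.stack([u,v],1).astype(float)[:,None],M,np.array(c['dist']))[:,0]
    P=np.c_[p,np.ones(len(p))]*dep[v,u][:,None]
    return (P-np.array(c['t']))@np.array(c['R']),u,v
E
python3 - <<'E'
from h import *
ims=[]
for n in ['scene','top']:
    im,d=cams.camera(n); np.save(f'{n}.npy',d); cv2.imwrite(f'pics/{n}0.png',im)
    for t in ['canister','bail_pivot','bail_grip','fork','stand','amber_bottle','beaker','tip_box']:
        for x in cams.spot_point(n,t)[:3]:
            u,v=x['centre']; dd=d[int(min(max(v,0),399)),int(min(max(u,0),639))]
            print(n,t,np.round([u,v]),round(x['confidence'],2),np.round(world(n,(u,v),dd)))
print(state()['tcp_rot'],state()['time_s'])
E
```

```text
scene canister [259. 234.] 0.78 [ 548. -177.   99.]
scene canister [239. 320.] 0.78 [ 728. -307.  105.]
scene canister [247. 180.] 0.76 [ 380. -139.  101.]
scene bail_pivot [259. 228.] 0.9 [ 530. -170.   98.]
scene bail_pivot [235. 315.] 0.71 [ 712. -310.  102.]
scene bail_pivot [250. 172.] 0.65 [ 356. -119.  100.]
scene bail_grip [228. 310.] 0.74 [ 716. -314.  170.]
scene bail_grip [240. 164.] 0.55 [ 369. -142.  168.]
scene bail_grip [266. 260.] 0.49 [ 604. -187.   60.]
scene fork [171. 321.] 0.6 [ 636. -460.   52.]
scene fork [360. 150.] 0.57 [375. 245.  -2.]
scene stand [356. 188.] 0.56 [496. 154.  -3.]
scene stand [266. 261.] 0.18 [ 606. -188.   59.]
scene amber_bottle [174. 251.] 0.63 [ 460. -396.   55.]
scene beaker [428. 151.] 0.72 [514. 399.  53.]
scene tip_box [171. 318.] 0.91 [ 628. -458.   48.]
top canister [359. 268.] 0.97 [ 353. -132.  102.]
top canister [414. 152.] 0.91 [ 684. -302.   96.]
top canister [370. 209.] 0.79 [ 517. -167.   97.]
top bail_pivot [417. 145.] 0.85 [ 703. -311.   98.]
top bail_pivot [368. 205.] 0.74 [ 528. -162.   98.]
top bail_pivot [369. 210.] 0.71 [ 515. -166.   96.]
top bail_grip [376. 186.] 0.68 [ 589. -193.   61.]
top bail_grip [363. 266.] 0.54 [ 358. -143.   96.]
top bail_grip [424. 136.] 0.51 [ 709. -311.  171.]
top fork [252. 215.] 0.97 [514. 180.  -3.]
top stand [261. 222.] 0.97 [493. 151.  -1.]
top amber_bottle [448. 244.] 0.85 [ 415. -384.   98.]
top beaker [173. 218.] 0.76 [497. 392.  88.]
top tip_box [461. 178.] 0.8 [ 614. -451.   50.]
[ 3.14157186e+00 -1.03041551e-05  2.88582063e+00] 0.9
```

View pics/scene0.png

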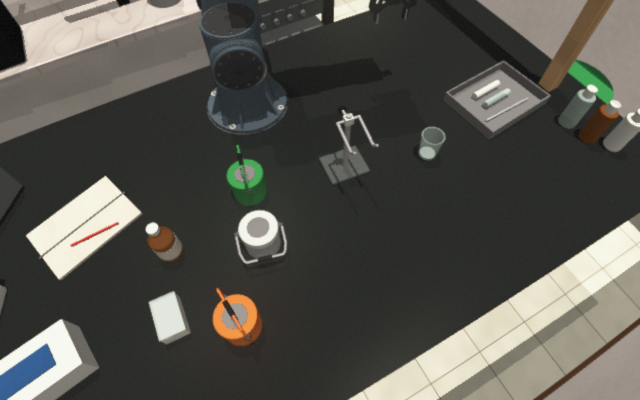

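View pics/top0.png

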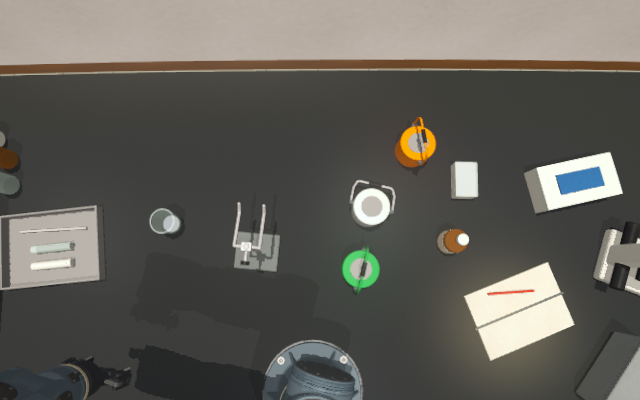

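Candidates for the canister: steel at scene (259,234) / top (371,205); green look-alike at scene (247,180) / top (360,268); orange look-alike at scene (239,320) / top (415,145). The steel one, with its bail folded away from the robot, is the one I want. Next comes one close crop, plus a fit from the depth.

```bash
cat > fit.py <<'E'
from h import *
for n in ['top','scene']:
    d=np.load(n+'.npy'); P,u,v=cloud(n,d,cams.calibration(n))
    near=np.hypot(P[:,0]-535,P[:,1]+170)<125
    lid=P[near&(P[:,2]>92)&(P[:,2]<112)&(np.hypot(P[:,0]-535,P[:,1]+170)<65)]
    c,rad=cv2.minEnclosingCircle(lid[:,:2].astype(np.float32)); print(n,'lid',np.round(c,1),round(rad,1),np.round(np.median(lid,0)),len(lid))
    q=np.hypot(P[:,0]-c[0],P[:,1]-c[1]); b=P[(q>57)&(q<110)&(P[:,2]>25)&(P[:,2]<130)&near]
    print(n,'bail'); print(np.round(b[::max(1,len(b)//40)]).astype(int).tolist())
    f=P[(np.abs(P[:,0]-500)<120)&(np.abs(P[:,1]-160)<90)&(P[:,2]>185)&(P[:,2]<235)]
    print(n,'fork'); print(np.round(f[::max(1,len(f)//45)]).astype(int).tolist())
im=cv2.imread('pics/scene0.png')[190:290,200:320]; cv2.imwrite('pics/crop.png',cv2.resize(im,None,fx=5,fy=5,interpolation=2))
E
python3 fit.py
```

```text
top lid [ 522.2 -171. ] 58.0 [ 523. -172.   99.] 1054
top bail
[[608, -143, 62], [606, -146, 59], [602, -133, 65], [603, -149, 59], [603, -164, 59], [602, -181, 63], [601, -158, 55], [598, -171, 66], [599, -187, 61], [595, -133, 67], [595, -183, 66], [596, -198, 61], [592, -130, 69], [593, -181, 62], [592, -195, 65], [590, -124, 63], [590, -190, 59], [590, -204, 63], [591, -220, 57], [587, -201, 62], [587, -216, 60], [587, -231, 60], [584, -225, 58], [584, -240, 59], [581, -239, 62], [577, -241, 64], [575, -245, 60], [567, -119, 81], [565, -123, 73], [562, -240, 67], [559, -246, 69], [551, -115, 88], [548, -115, 86], [546, -113, 86], [542, -112, 88], [539, -115, 91], [536, -237, 81], [531, -241, 75], [525, -237, 80], [519, -236, 84], [512, -234, 93], [506, -231, 90]]
top fork
[[520, 185, 222], [515, 122, 217], [511, 186, 214], [508, 122, 215], [505, 187, 205], [501, 123, 205], [497, 188, 200], [494, 123, 201], [490, 191, 198], [487, 187, 202], [483, 184, 209], [481, 120, 204], [476, 184, 205], [472, 122, 210], [468, 191, 209], [466, 186, 206], [462, 123, 205], [458, 186, 208], [454, 
[... 1464 characters left out ...]
7], [416, 150, 233], [422, 172, 228], [418, 149, 231], [424, 171, 226], [410, 145, 222], [421, 167, 222], [410, 133, 225], [419, 152, 223], [432, 189, 216], [412, 138, 220], [421, 161, 217], [410, 127, 220], [422, 160, 214], [415, 127, 222], [417, 167, 202], [422, 151, 211], [418, 126, 217], [418, 164, 197], [413, 154, 192], [423, 125, 214], [419, 163, 189], [418, 161, 186], [461, 190, 209], [436, 124, 212], [442, 124, 214], [449, 126, 216], [475, 185, 205], [483, 186, 210], [457, 121, 211], [460, 122, 210], [466, 126, 210], [470, 126, 210], [499, 183, 203], [503, 183, 204], [476, 126, 204], [475, 121, 202], [524, 180, 220], [485, 126, 202], [492, 120, 200], [515, 119, 223], [500, 118, 198]]
```

View pics/crop.png

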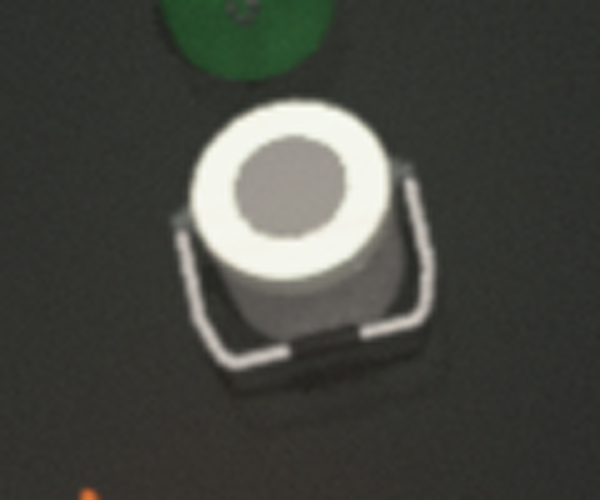

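The crop shows the steel canister with its bail folded down: sleeve at crop (325,345), and the robot-left leg from (410,180) to (430,290). The fit gives pivot ≈ (525,-170), bail direction about -0.26 rad and angle ≈ -1.92. I'll take the left leg lightly at about (592,-125,69); the current yaw already fits.

```bash
python3 -m handwheel '[[0.3,[0.7,-1,0.5],0],[0.5,[0.7,-1,0.5],0],[0.76,[0.7,-1,0.5],0],[0.76,[0.7,-1,0.5],0],[0.76,[0.7,-1,0.5],0],[0.76,[0.7,-1,0.5],0],[0.76,[0.7,-1,0.5],0],[0.76,[0.7,-1,0.5],0],[0.76,[0.7,-1,0.2],0],[0.76,[0.7,-1,0],0],[0.76,[0.7,-1,0],0],[0.76,[0.7,-1,0],0]]' && python3 -m handwheel '[[0.76,[0.8,-1,0],0],[0.76,[0.8,-1,0],0],[0.76,[0.8,-1,0],0],[0.76,[0.8,-1,0],0],[0.76,[0.8,-1,0],0],[0.76,[0.8,-1,0],0],[0.76,[0.8,-1,0],0],[0.76,[0.8,-1,0],0],[0.76,[0.8,-1,0],0],[0.76,[0.8,-1,0],0],[0.76,[0.8,-1,-0.4],0],[0.76,[0.8,-1,-0.8],0]]' && python3 -m handwheel '[[0.76,[0.8,-1,-0.8],0],[0.76,[0.8,-1,-0.8],0],[0.76,[0.8,-1,-0.8],0],[0.76,[0.8,-1,-0.8],0],[0.76,[0.8,-1,-0.8],0],[0.76,[0.2,-0.8,-0.8],0],[0.76,[0,0,-0.5],0],[0.76,[0,0,0],0],[0.76,[0,0,0],0]]'; python3 - <<'E'
from h import *
im,d=cams.camera('wrist'); c=cams.calibration('wrist'); cv2.imwrite('pics/w1.png',im); np.save('w1.npy',d)
P,u,v=cloud('wrist',d,c)
lid=P[(P[:,2]>95)&(P[:,2]<108)&(np.hypot(P[:,0]-525,P[:,1]+170)<75)]
print(len(lid),lid.min(0) if len(lid) else 0,lid.max(0) if len(lid) else 0)
if len(lid): print(cv2.minEnclosingCircle(lid[:,:2].astype(np.float32)))
q=np.hypot(P[:,0]-525,P[:,1]+170); b=P[(q>59)&(q<110)&(P[:,2]>35)&(P[:,2]<95)]
print(np.round(b[::max(1,len(b)//50)]).astype(int).tolist()); s=state(); print(s['ee_pos'],s['tcp_rot'],s['opening'])
E
```

```text
time_s: 1.9
ee_pos: [295.0, 242.7, 315.5]
tcp_rot: [3.141, 0.0, 2.886]
force: [0.2, 0.5, -0.8]
opening: 20.6
grasp_force: 0.0
time_s: 2.9
ee_pos: [487.9, 2.5, 292.3]
tcp_rot: [3.141, 0.003, 2.886]
force: [1.2, 0.5, -0.1]
opening: 20.6
grasp_force: 0.0
time_s: 3.65
ee_pos: [570.1, -111.8, 185.4]
tcp_rot: [3.141, -0.001, 2.886]
force: [0.2, -0.6, -0.2]
opening: 20.3
grasp_force: 0.0
18949 [ 473.71020316 -231.69053213   95.01113023] [ 576.91906689 -111.89428446  103.94889402]
((525.8432006835938, -171.79241943359375), 61.66520690917969)
[[503, -227, 89], [538, -111, 93], [510, -231, 93], [545, -114, 92], [518, -231, 94], [522, -237, 87], [525, -233, 86], [558, -119, 85], [560, -120, 84], [563, -122, 81], [536, -236, 80], [538, -238, 80], [540, -238, 81], [574, -120, 77], [576, -124, 76], [548, -240, 76], [550, -241, 76], [553, -243, 74], [587, -124, 72], [560, -241, 68], [591, -126, 71], [565, -240, 67], [566, -245, 69], [572, -240, 63], [601, -132, 66], [592, -180, 61], [594, -175, 62], [594, -176, 62], [579, -238, 62], [594, -182, 63], [605, -144, 61], [587, -217, 60], [595, -178, 64], [605, -141, 63], [588, -213, 61], [597, -174, 65], [607, -137, 63], [590, -206, 64], [600, -169, 62], [584, -235, 62], [593, -196, 64], [604, -159, 62], [588, -222, 62], [597, -183, 65], [608, -147, 62], [592, -205, 66], [603, -169, 62], [590, -225, 61], [600, -181, 64], [600, -181, 65], [602, -182, 64], [603, -181, 64]]
[ 570.4366765  -111.62136399  186.14887218] [3.14138983e+00 5.55109095e-04 2.88631979e+00] 20.522957698378743
```

View pics/w1.png

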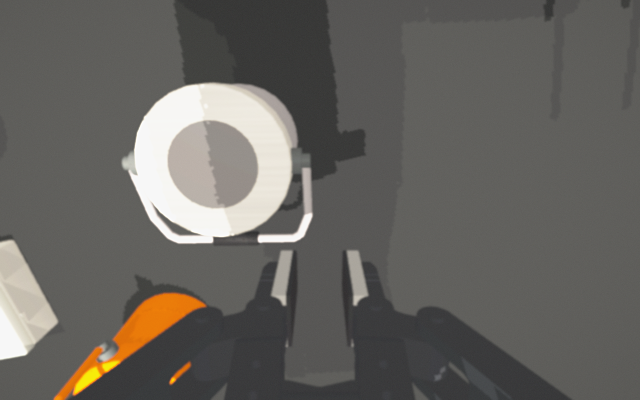

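The wrist view shows the canister lid centred at (215,160), the bail crossbar at row 238, and its right-hand leg at (307,190), which is the one I'll take. I go above it, then down.

```bash
python3 -m handwheel '[[0.76,[0.55,-0.35,0],0],[0.76,[0.55,-0.35,0],0],[0.76,[0,0,-1],0],[0.76,[0,0,-1],0],[0.76,[0,0,-0.5],0],[0.76,[0,0,0],0]]' && python3 -m handwheel '[[0.76,[0,0,-1],0],[0.76,[0,0,-1],0],[0.76,[0,0,-1],0],[0.76,[0,0,-0.9],0],[0.76,[0,0,0],0],[0.76,[0,0,0],0]]' && python3 -m handwheel '[[0.8,[0,0,0],0],[0.84,[0,0,0],0],[0.87,[0,0,0],0],[0.88,[0,0,0],0],[0.89,[0,0,0],0],[0.9,[0,0,0],0],[0.9,[0,0,0],0]]';python3 - <<'E'
from h import *
im,d=cams.camera('wrist'); cv2.imwrite('pics/w2.png',im); c=cams.calibration('wrist');P,u,v=cloud('wrist',d,c)
q=np.hypot(P[:,0]-525,P[:,1]+170); b=P[(q>59)&(q<110)&(P[:,2]>35)&(P[:,2]<95)]
print(np.round(b[::max(1,len(b)//30)]).astype(int).tolist())
s=state(); print(s['ee_pos'],s['force'],s['torque'])
E
```

```text
time_s: 4.2
ee_pos: [591.6, -125.4, 134.2]
tcp_rot: [-3.142, -0.002, 2.887]
force: [-0.3, -0.1, 0.0]
opening: 20.2
grasp_force: 0.0
time_s: 4.7
ee_pos: [592.7, -126.0, 58.5]
tcp_rot: [3.142, 0.0, 2.886]
force: [-0.2, -0.6, 0.0]
opening: 20.4
grasp_force: 0.0
time_s: 5.28
ee_pos: [592.4, -126.2, 57.4]
tcp_rot: [3.141, -0.0, 2.886]
force: [-3.8, 0.5, 2.8]
opening: 8.7
grasp_force: 10.3
[[535, -111, 86], [546, -114, 88], [553, -116, 85], [559, -117, 83], [565, -116, 78], [570, -119, 77], [583, -114, 62], [584, -114, 65], [583, -115, 70], [579, -133, 71], [583, -117, 74], [581, -141, 68], [580, -130, 77], [587, -122, 70], [583, -116, 81], [584, -113, 82], [588, -111, 77], [589, -108, 79], [581, -142, 80], [581, -141, 82], [581, -139, 84], [582, -137, 85], [579, -134, 92], [578, -132, 94], [586, -129, 85], [601, -158, 56], [596, -132, 75], [602, -161, 60], [604, -162, 60], [592, -133, 94], [602, -124, 95]]
[ 592.38083525 -126.18783686   57.32528724] [-3.62686918  0.1664263   2.20182659] [-0.16017904  0.86834987 -0.13499926]
```

View pics/w2.png

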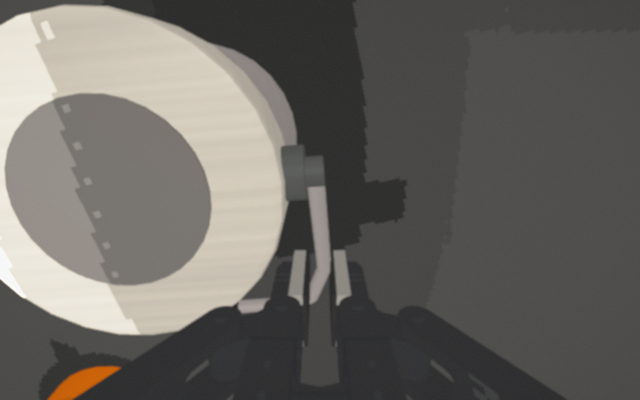

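The picture shows the pads around the leg's bend at (320,270), slightly too far out, and the grip force follows the closure, so light gripping is possible. I'll loosen, move 7 mm back along the leg and regrip gently.

```bash
python3 -m handwheel '[[0.82,[0,0,0],0],[0.82,[-0.34,0.09,0],0],[0.82,[0,0,0],0],[0.88,[0,0,0],0],[0.9,[0,0,0],0],[0.9,[0,0,0],0]]' && python3 -m handwheel '[[0.91,[0,0,0],0],[0.91,[0,0,0],0]]' && python3 -m handwheel '[[0.92,[0,0,0],0],[0.92,[0,0,0],0]]'
```

```text
time_s: 5.83
ee_pos: [585.8, -124.3, 57.3]
tcp_rot: [3.141, -0.0, 2.886]
force: [1.8, 2.1, -1.1]
opening: 8.6
grasp_force: 3.3
time_s: 6.0
ee_pos: [585.8, -124.3, 57.2]
tcp_rot: [3.141, -0.0, 2.886]
force: [1.6, 3.3, 0.1]
opening: 7.4
grasp_force: 8.5
time_s: 6.17
ee_pos: [585.7, -124.3, 57.2]
tcp_rot: [3.141, -0.0, 2.886]
force: [1.3, 4.5, 0.8]
opening: 7.5
grasp_force: 15.6
```

```bash
python3 -m handwheel '[[0.89,[0.01,0.07,0],0],[0.89,[0,0,0],0],[0.91,[0,0,0],0],[0.91,[0,0,0],0]]' && python3 -m handwheel '[[0.92,[0,0,0],0],[0.92,[0,0,0],0]]'
```

```text
time_s: 6.5
ee_pos: [585.7, -123.3, 57.3]
tcp_rot: [-3.141, -0.0, 2.886]
force: [-1.6, -1.4, 1.2]
opening: 8.0
grasp_force: 6.6
time_s: 6.67
ee_pos: [585.7, -123.2, 57.2]
tcp_rot: [-3.141, -0.0, 2.886]
force: [-2.4, -1.1, 0.8]
opening: 6.9
grasp_force: 13.6
```

```bash
python3 -m handwheel '[[0.915,[0.07,-0.02,0.23],0],[0.915,[0.045,-0.01,0.24],0],[0.915,[0.025,-0.005,0.25],0],[0.915,[0,0,0.25],0],[0.915,[0,0,0],0],[0.915,[0,0,0],0]]'; python3 - <<'E'
from h import *
im,d=cams.camera('wrist'); c=cams.calibration('wrist');P,u,v=cloud('wrist',d,c)
q=np.hypot(P[:,0]-525,P[:,1]+170); b=P[(q>59)&(q<110)&(P[:,2]>35)&(P[:,2]<105)&(P[:,1]<-145)]
print(np.round(b[::max(1,len(b)//20)]).astype(int).tolist())
lid=P[(P[:,2]>93)&(P[:,2]<108)&(q<60)]; print(lid.min(0),lid.max(0)); A=np.c_[lid[:,:2],np.ones(len(lid))]; print(np.linalg.lstsq(A,lid[:,2],rcond=None)[0])
E
```

```text
time_s: 7.17
ee_pos: [589.2, -123.6, 77.3]
tcp_rot: [3.141, 0.001, 2.886]
force: [1.8, 3.0, 0.1]
opening: 7.2
grasp_force: 8.2
[[520, -229, 96], [535, -236, 88], [543, -238, 87], [549, -239, 87], [555, -239, 85], [559, -239, 85], [564, -240, 84], [572, -239, 81], [576, -238, 81], [579, -238, 83], [596, -190, 80], [596, -196, 80], [596, -198, 81], [587, -237, 82], [597, -198, 82], [595, -219, 80], [592, -234, 81], [598, -195, 86], [598, -202, 85], [600, -202, 84], [602, -202, 84]]
[ 473.8794417  -229.95300958   93.00209931] [ 577.19465445 -111.17437909  103.37900089]
[ 2.36306430e-03 -3.37926169e-03  9.82108870e+01]
```

The bail follows: crossbar up from z≈61 to 83, with the lid flat and unmoved. I continue along the arc.

```bash
python3 -m handwheel '[[0.915,[0,0,0.25],0],[0.915,[-0.025,0.005,0.25],0],[0.915,[-0.045,0.01,0.24],0],[0.915,[-0.06,0.015,0.24],0],[0.915,[-0.08,0.02,0.23],0],[0.915,[0,0,0],0],[0.915,[0,0,0],0]]'; cat > chk.py <<'E'
from h import *
im,d=cams.camera('wrist'); c=cams.calibration('wrist');P,u,v=cloud('wrist',d,c)
cv2.imwrite('pics/last.png',im)
L=P-np.array([525.3,-171,88]); H=L[:,0]*.967-L[:,1]*.253; W=L[:,0]*.253+L[:,1]*.967
k=(H>-10)&(W<-52)&(W>-75)&(L[:,2]>-40)&(H<85)&(np.hypot(H,L[:,2])>12)&(np.hypot(H,L[:,2])<70)
b=np.c_[H,W,L[:,2]][k]; print('far leg H,W,Z',np.round(b[::max(1,len(b)//10)]).astype(int).tolist(),'elev',np.round(np.median(np.arctan2(b[:,2],b[:,0])),2))
k=(np.abs(W)<30)&(np.hypot(H,L[:,2])>60)&(np.hypot(H,L[:,2])<95)&(H>-20)&(L[:,2]>-40)
b=np.c_[H,W,L[:,2]][k]; print('bar',len(b),np.round(np.median(b,0)) if len(b) else '',np.round(np.median(np.arctan2(b[:,2],b[:,0])),2) if len(b) else '')
lid=L[(L[:,2]>6)&(L[:,2]<17)&(np.hypot(H,W)<58)]; print('lid',len(lid),lid.min(0),lid.max(0)); A=np.c_[lid[:,:2],np.ones(len(lid))]; print(np.round(np.linalg.lstsq(A,lid[:,2],rcond=None)[0],3)); s=state(); print(s['time_s'],np.round(s['ee_pos'],1),np.round(s['force'],1))
E
python3 chk.py
```

```text
time_s: 7.8
ee_pos: [584.7, -122.7, 101.3]
tcp_rot: [3.141, 0.001, 2.886]
force: [1.0, 2.9, -0.7]
opening: 7.5
grasp_force: 6.3
far leg H,W,Z [[-10, -53, 11], [12, -60, 8], [19, -64, 6], [25, -63, 8], [31, -60, 9], [37, -59, 11], [43, -58, 11], [50, -56, 11], [54, -58, 17], [61, -55, 16], [67, -55, 20]] elev 0.28
bar 6052 [33. 23. 77.] 1.16
lid 46166 [-51.84155616 -57.66457195   6.00264941] [51.12069432 57.47031243 15.71470534]
[4.0000e-03 3.0000e-03 1.2253e+01]
7.85 [ 584.6 -122.7  101. ] [0.6 2.5 0.3]
```

The canister has not moved and the far leg is at +0.28 rad, but the wire has slipped down to the fingertips. I regrip lower and a bit firmer.

```bash
python3 -m handwheel '[[0.87,[0,0,0],0],[0.87,[0.14,-0.04,0],0],[0.87,[0,0.03,-0.3],0],[0.87,[0,0,-0.3],0],[0.92,[0,0,0],0],[0.92,[0,0,0],0]]' && python3 -m handwheel '[[0.93,[0,0,0],0],[0.93,[0,0,0],0]]' && python3 chk.py
```

```text
time_s: 8.35
ee_pos: [586.7, -122.6, 88.1]
tcp_rot: [3.141, -0.002, 2.886]
force: [-1.1, 1.5, -0.0]
opening: 6.9
grasp_force: 13.3
time_s: 8.52
ee_pos: [586.9, -122.9, 88.7]
tcp_rot: [-3.142, -0.001, 2.886]
force: [-1.8, 2.1, -1.2]
opening: 6.6
grasp_force: 18.9
far leg H,W,Z [[-10, -55, 11], [7, -53, 12], [13, -57, 9], [22, -65, 6], [28, -64, 8], [35, -59, 7], [41, -60, 11], [47, -58, 14], [54, -59, 15], [61, -55, 15], [67, -52, 20]] elev 0.28
bar 6608 [35. 22. 69.] 1.09
lid 54888 [-50.10964642 -57.51342138   6.00221626] [53.29660109 57.81416629 16.6181702 ]
[-1.8000e-02 -1.0000e-03  1.3149e+01]
8.5667 [ 587.  -123.    88.9] [-2.2  2.1 -1.3]
```

```bash
python3 -m handwheel '[[0.925,[-0.06,0.015,0.25],0],[0.925,[-0.1,0.025,0.24],0],[0.925,[-0.12,0.03,0.22],0],[0.925,[-0.14,0.04,0.2],0],[0.925,[-0.165,0.04,0.19],0],[0.925,[-0.18,0.05,0.165],0],[0.925,[0,0,0],0],[0.925,[0,0,0],0]]'; python3 chk.py
```

```text
time_s: 9.23
ee_pos: [572.1, -118.8, 114.6]
tcp_rot: [3.141, 0.001, 2.886]
force: [-0.2, 0.8, -1.3]
opening: 6.5
grasp_force: 11.1
far leg H,W,Z [[-10, -54, 11], [7, -53, 11], [17, -52, 11], [27, -66, 4], [32, -59, 5], [37, -58, 11], [42, -59, 15], [47, -56, 18], [51, -58, 23], [55, -53, 27], [62, -55, 32]] elev 0.39
bar 2350 [20. 25. 85.] 1.34
lid 33816 [-45.97467043 -57.98475402   6.00244114] [57.66061836 56.85074051 16.99919989]
[-1.2000e-02  3.0000e-02  1.4549e+01]
9.2833 [ 572.1 -118.8  114.4] [-0.9  0.5 -1.7]
```

View pics/last.png

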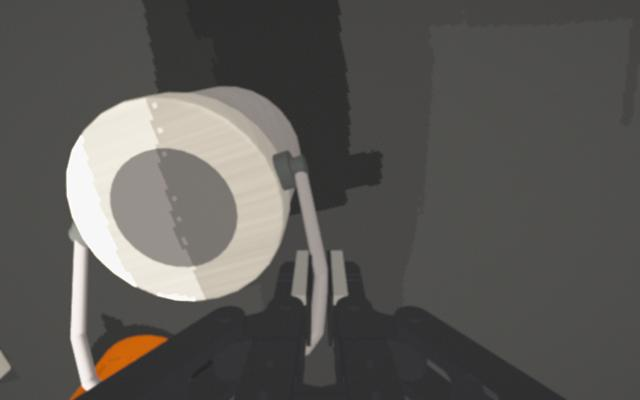

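The picture shows the canister dragged: the bosses at (75,235) and (290,165) mean some yaw, and one side is slightly lifted. I release now and remeasure.

```bash
python3 -m handwheel '[[0.89,[0,0,0],0],[0.87,[0,0,0],0],[0.84,[0,0,0],0],[0.84,[0,0,0],0]]'; cat > meas.py <<'E'
from h import *
from scipy.optimize import least_squares
import sys
im,d=cams.camera('wrist'); c=cams.calibration('wrist');P,u,v=cloud('wrist',d,c)
cv2.imwrite('pics/last.png',im); np.save('P.npy',P)
k=(P[:,2]>95)&(P[:,2]<109)&(np.hypot(P[:,0]-528,P[:,1]+171)<62); lid=P[k]
A=np.c_[lid[:,:2],np.ones(len(lid))]; co=np.linalg.lstsq(A,lid[:,2],rcond=None)[0]; print('slope',np.round(co[:2],3))
res=np.abs(A@co-lid[:,2])<2.5; l2=lid[res]
# circle centre: edge by angle (robust median fit)
c0=np.median(l2[:,:2],0)
for _ in range(4):
    a=np.arctan2(*(l2[:,:2]-c0).T[::-1]); rr=np.hypot(*(l2[:,:2]-c0).T); E=[]
    for s in np.arange(-np.pi,np.pi,.2):
        m=(a>=s)&(a<s+.2)
        if m.sum()>30: i=np.where(m)[0]; E.append(l2[i[np.argsort(rr[i])[-5]],:2])
    E=np.array(E); c0=least_squares(lambda p:np.hypot(*(E-p).T)-52,c0,loss='soft_l1').x
print('centre',np.round(c0,1),'z',np.round(np.median(l2[:,2]),1),'edge r',np.round(np.percentile(np.hypot(*(E-c0).T),[0,50,100]),1))
q=np.hypot(*(P[:,:2]-c0).T); b=P[(q>60)&(q<115)&(P[:,2]>30)&(P[:,2]<180)]
np.save('b.npy',b); print(np.round(b[::max(1,len(b)//45)]).astype(int).tolist())
s=state(); print(s['time_s'],np.round(s['ee_pos'],1),np.round(s['force'],1),s['opening'])
E
python3 meas.py
```

```text
time_s: 9.62
ee_pos: [572.1, -119.1, 114.2]
tcp_rot: [-3.141, 0.0, 2.886]
force: [-0.2, 0.3, 0.1]
opening: 13.6
grasp_force: 0.2
slope [ 0.003 -0.002]
centre [ 531.8 -174. ] z 100.1 edge r [50.7 51.4 64. ]
[[528, -111, 88], [543, -111, 103], [552, -115, 112], [560, -111, 116], [541, -234, 102], [563, -108, 128], [567, -125, 119], [568, -111, 127], [564, -106, 140], [564, -108, 143], [571, -117, 132], [569, -98, 144], [567, -111, 145], [562, -101, 159], [557, -237, 120], [568, -111, 152], [578, -118, 139], [566, -85, 165], [579, -118, 139], [564, -100, 165], [566, -90, 166], [568, -83, 167], [570, -78, 168], [570, -75, 169], [571, -75, 170], [570, -77, 171], [570, -81, 171], [569, -87, 171], [570, -94, 169], [559, -102, 179], [572, -90, 169], [570, -80, 176], [569, -235, 133], [587, -125, 146], [570, -86, 176], [571, -74, 180], [571, -85, 177], [574, -234, 137], [581, -86, 170], [584, -85, 169], [584, -88, 171], [580, -228, 143], [589, -79, 171], [582, -223, 146], [590, -94, 170], [587, -88, 177]]
9.6667 [ 572.1 -119.1  114.2] [1.2 0.2 0.8] 13.625509396162734
```

View pics/last.png

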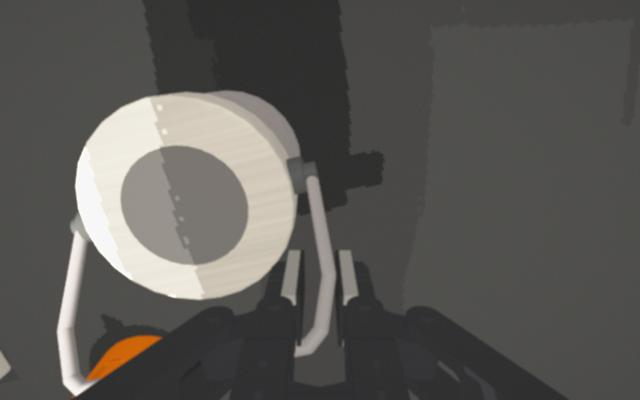

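The canister has settled upright at ≈(531.5,-173.5), about 6 mm off and yawed about 0.2 rad. The bail now stands about 45° up on its own. For the rest I'll loosely cage the sleeve, with no squeezing: rise, turn 90°, look.

```bash
python3 -m handwheel '[[0.84,[0,0,0.6],0],[0.84,[0,0,1],0],[0.84,[0,0,1],0],[0.84,[0,0,1],0],[0.84,[0,0,1],0],[0.74,[0,0,0.4],0],[0.72,[0,0,0],-0.075],[0.72,[0,-0.2,0],-0.075],[0.72,[0,-0.4,0],-0.075],[0.72,[0.1,-0.5,0],-0.075],[0.72,[0.1,-0.5,0],-0.075],[0.72,[0.1,-0.5,0],-0.075]]' && python3 -m handwheel '[[0.72,[0.1,-0.4,0],-0.075],[0.72,[0.1,-0.3,0],-0.075],[0.72,[0.1,0,0],-0.075],[0.72,[0.1,0,0],-0.075],[0.72,[0,0,0],-0.075],[0.72,[0,0,0],-0.04],[0.72,[0,0,0],0],[0.72,[0,0,0],0]]'; python3 meas.py
```

```text
time_s: 10.67
ee_pos: [577.9, -161.4, 213.5]
tcp_rot: [-3.141, -0.0, 2.173]
force: [0.6, 0.0, 0.8]
opening: 24.0
grasp_force: 0.0
time_s: 11.33
ee_pos: [585.9, -175.0, 213.7]
tcp_rot: [-3.141, -0.0, 1.529]
force: [-0.4, 0.3, -0.1]
opening: 23.5
grasp_force: 0.0
slope [-0.001 -0.003]
centre [ 532.2 -173.7] z 100.3 edge r [45.8 50.9 63.4]
[[529, -111, 87], [533, -112, 93], [536, -112, 96], [528, -113, 88], [560, -112, 118], [552, -113, 112], [548, -114, 108], [545, -115, 104], [573, -113, 130], [572, -114, 132], [573, -114, 133], [574, -115, 134], [562, -117, 121], [576, -116, 136], [579, -117, 139], [581, -118, 141], [582, -119, 144], [585, -121, 144], [582, -122, 144], [585, -124, 145], [587, -126, 147], [589, -128, 145], [587, -130, 147], [585, -132, 148], [584, -135, 146], [588, -136, 147], [586, -138, 148], [584, -141, 148], [585, -143, 148], [588, -147, 148], [591, -158, 148], [587, -200, 148], [587, -206, 146], [582, -208, 146], [530, -238, 92], [585, -210, 149], [585, -213, 149], [587, -216, 148], [584, -220, 148], [584, -221, 148], [587, -222, 148], [567, -234, 130], [572, -232, 134], [577, -229, 141], [583, -226, 147], [580, -229, 145]]
11.3833 [ 585.9 -175.   213.8] [-1.  -0.1  0.8] 24.070524928774482
```

View pics/last.png

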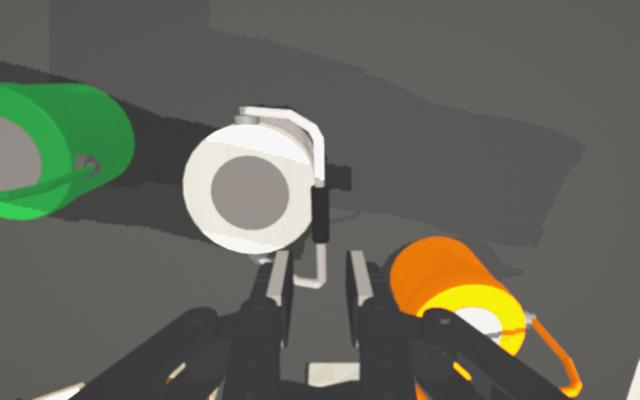

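The picture shows the sleeve at (320,212), in line with and ahead of the open pads; the bar is at x≈586, y≈-174.5, z≈146. I descend, narrow the cage and sweep it along the arc.

```bash
python3 -m handwheel '[[0.72,[0.03,0,-0.8],0],[0.72,[0,0,-0.9],0],[0.72,[0,0,-0.9],0],[0.72,[0,0,-0.9],0],[0.72,[0,0,-0.5],0],[0.72,[0,0,0],0],[0.78,[0,0,0],0],[0.8,[0,0,0],0],[0.81,[0,0,0],0],[0.81,[0,0,0],0]]'
```

```text
time_s: 12.22
ee_pos: [587.1, -175.1, 135.2]
tcp_rot: [3.14, 0.0, 1.527]
force: [-0.0, -0.5, -0.0]
opening: 16.2
grasp_force: 0.0
```

```bash
python3 -m handwheel '[[0.81,[-0.22,0.01,0.19],0],[0.81,[-0.23,0.01,0.18],0],[0.81,[-0.25,0.01,0.17],0],[0.81,[-0.25,0.01,0.14],0],[0.81,[-0.27,0.01,0.12],0],[0.81,[0,0,0],0]]' && python3 -m handwheel '[[0.81,[-0.3,0.01,0.1],0],[0.81,[-0.26,0.01,0.07],0],[0.81,[-0.3,0.01,0.06],0],[0.81,[-0.28,0.01,0.04],0],[0.81,[-0.28,0.01,0],0],[0.81,[0,0,0],0]]'; python3 meas.py; python3 - <<'E'
from h import *
d=cams.camera('top')[1]; P,u,v=cloud('top',d,cams.calibration('top'))
print(1)
E
```

```text
time_s: 12.72
ee_pos: [561.4, -174.0, 151.0]
tcp_rot: [3.141, 0.0, 1.527]
force: [0.1, -0.6, 0.2]
opening: 16.1
grasp_force: 0.0
time_s: 13.22
ee_pos: [532.7, -173.0, 155.7]
tcp_rot: [-3.141, -0.0, 1.527]
force: [-0.0, -0.4, 0.0]
opening: 16.2
grasp_force: 0.0
slope [-0.001 -0.009]
centre [ 532.7 -174. ] z 100.1 edge r [22.  51.1 63.2]
[[532, -111, 83], [536, -111, 84], [532, -111, 89], [536, -111, 89], [530, -111, 92], [534, -111, 94], [538, -111, 92], [532, -111, 95], [536, -112, 93], [530, -112, 91], [535, -111, 105], [538, -113, 89], [533, -111, 108], [537, -113, 94], [531, -113, 93], [535, -111, 113], [529, -114, 91], [534, -111, 119], [537, -114, 92], [534, -111, 123], [532, -112, 117], [536, -111, 126], [534, -111, 129], [537, -112, 118], [535, -111, 134], [532, -112, 129], [536, -111, 138], [533, -111, 139], [536, -111, 138], [534, -111, 141], [537, -113, 129], [535, -111, 143], [532, -113, 137], [535, -112, 142], [532, -112, 143], [535, -112, 143], [533, -112, 144], [536, -112, 145], [533, -113, 145], [536, -113, 146], [533, -113, 146], [536, -113, 146], [533, -113, 147], [536, -113, 147], [534, -114, 148], [537, -114, 146], [535, -114, 149]]
13.2667 [ 533.3 -173.   155.7] [ 0.3 -0.5  0.1] 16.38388821525457
1
```

View pics/last.png

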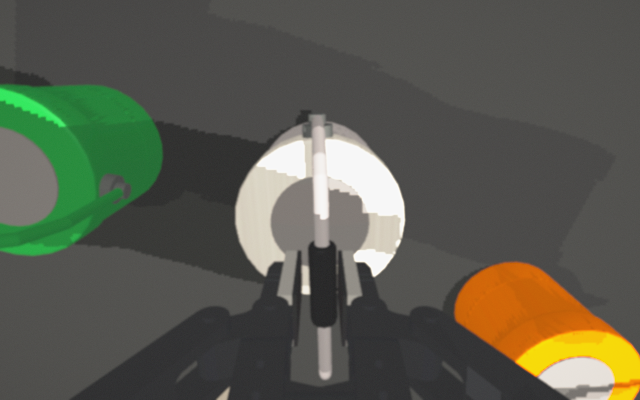

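The bail stands upright (sleeve at (322,280) between the pads) and the canister has not moved. I close on the sleeve a bit deeper, and fit the fork meanwhile.

```bash
python3 -m handwheel '[[0.81,[0.05,0,-0.3],0],[0.85,[0,0,0],0],[0.9,[0,0,0],0],[1,[0,0,0],0],[1,[0,0,0],0],[1,[0,0,0],0],[1,[0,0,0],0]]'; cat > fork.py <<'E'
from h import *
from scipy.optimize import least_squares
segs=[((85,s*32,20),(4,s*32,0)) for s in(1,-1)]+[((4,s*32,0),(-6,s*32,0)) for s in(1,-1)]+[((-6,s*32,0),(-22,s*32,18)) for s in(1,-1)]
segs=[tuple(map(np.array,map(lambda a:np.array(a,float),q))) for q in segs]
def dist(L):
    D=[]
    for a,b in segs:
        t=np.clip((L-a)@(b-a)/((b-a)@(b-a)),0,1); D.append(np.linalg.norm(L-a-t[:,None]*(b-a),axis=1))
    return np.min(D,0)
def fit(P):
    P=P[(P[:,0]>428)&(P[:,0]<560)&(np.abs(P[:,1]-160)<90)&(P[:,2]>190)&(P[:,2]<240)]
    def f(p):
        c,s=np.cos(p[3]),np.sin(p[3]); D=P-p[:3]; return dist(np.c_[D[:,0]*c+D[:,1]*s,-D[:,0]*s+D[:,1]*c,D[:,2]])-4
    o=least_squares(f,[500,155,200,3.1],loss='soft_l1'); return np.round(o.x,3),len(P),np.round(np.median(np.abs(o.fun)),2)
if __name__=='__main__':
    for n in ['top','scene']: print(n,fit(cloud(n,np.load(n+'.npy'),cams.calibration(n))[0]))
E
python3 fork.py
```

```text
time_s: 13.9
ee_pos: [534.7, -173.0, 149.4]
tcp_rot: [-3.141, -0.0, 1.527]
force: [0.8, -0.4, -6.8]
opening: 10.3
grasp_force: 58.3
top (array([493.877, 153.315, 199.454,   3.03 ]), 227, np.float64(0.88))
scene (array([495.87 , 153.522, 199.958,   3.037]), 193, np.float64(0.75))
```

```bash
python3 -m handwheel '[[1,[0,0,0.2],0],[1,[0,0,0.4],0],[1,[0,0,0.4],0],[1,[0,0,0],0],[1,[0,0,0],0]]' && python3 -m handwheel '[[1,[0,0,0.4],0],[1,[0,0,0.5],0],[1,[0,0,0.5],0],[1,[0,0,0.5],-0.01],[1,[0,0,0.5],-0.01],[1,[0,0.2,0.4],-0.01],[1,[0.1,0.4,0],-0.01],[1,[0.1,0.5,0],0],[1,[0.1,0.5,0],0],[1,[0.1,0.5,0],0],[1,[0.1,0.5,0],0],[1,[0.1,0.5,0],0]]' && python3 -m handwheel '[[1,[0.1,0.5,0],0],[1,[0.1,0.5,0],0],[1,[0.1,0.6,0],0],[1,[0.1,0.6,0],0],[1,[0.1,0.6,0],0],[1,[0.1,0.6,0],0],[1,[0.1,0.6,0],0],[1,[0.1,0.6,0],0],[1,[0.1,0.6,0],0],[1,[0.1,0.6,0],0],[1,[0.1,0.6,0],0],[1,[0.1,0.6,0],0]]'
```

```text
time_s: 14.32
ee_pos: [535.3, -173.2, 170.5]
tcp_rot: [3.14, 0.0, 1.527]
force: [-0.1, 0.3, -5.9]
opening: 10.0
grasp_force: 58.4
time_s: 15.32
ee_pos: [546.9, -109.7, 225.5]
tcp_rot: [-3.141, -0.0, 1.465]
force: [1.0, 0.3, -6.4]
opening: 10.2
grasp_force: 58.7
time_s: 16.32
ee_pos: [571.0, 30.2, 225.6]
tcp_rot: [3.142, 0.0, 1.464]
force: [0.3, -0.5, -5.9]
opening: 9.8
grasp_force: 58.7
```

```bash
python3 -m handwheel '[[1,[0,0.7,0],0],[1,[0,0.7,0],0],[1,[0,0.7,0],0],[1,[0,0.7,0],0],[1,[0,0.7,0],0],[1,[0,0.7,0],0],[1,[0,0.6,0],0],[1,[0,0.5,0],0],[1,[0,0.3,0],0],[1,[0,0.15,0],0],[1,[0,0,0],0],[1,[0,0,0],0]]'; python3 - <<'E'
from h import *
import fork
for n in ['scene','top']:
    im,d=cams.camera(n); c=cams.calibration(n); P,u,v=cloud(n,d,c)
    if n=='scene': cv2.imwrite('pics/s2.png',cv2.resize(im[60:260,250:450],None,fx=3,fy=3))
    Q=P.copy(); Q=Q[Q[:,0]<526]; print(n,fork.fit(Q))
im,d=cams.camera('wrist'); c=cams.calibration('wrist'); P,u,v=cloud('wrist',d,c)
print('wrist fork',fork.fit(P[P[:,0]<528]))
s=state(); t=s['ee_pos']; print(np.round(t,1),s['tcp_rot'])
L=P-t; k=(np.abs(L[:,0])<12)&(np.abs(L[:,1])<60)&(L[:,2]>0)&(L[:,2]<40)&(L[:,1]>20); b=P[k]; print('bar',np.round(b[::max(1,len(b)//15)]).astype(int).tolist())
E
```

```text
time_s: 17.32
ee_pos: [570.8, 143.7, 225.6]
tcp_rot: [-3.142, 0.0, 1.464]
force: [0.3, -1.1, -7.1]
opening: 9.9
grasp_force: 58.6
scene (array([496.015, 153.569, 200.048,   3.031]), 111, np.float64(0.69))
top (array([500. , 155. , 200. ,   3.1]), 0, np.float64(nan))
wrist fork (array([494.349, 153.055, 199.967,   3.04 ]), 6144, np.float64(0.33))
[570.9 143.4 225.6] [3.14157905e+00 1.26665441e-04 1.46351523e+00]
bar [[576, 203, 226], [574, 200, 231], [576, 198, 238], [578, 196, 239], [574, 194, 242], [574, 192, 245], [574, 190, 246], [574, 187, 247], [575, 184, 246], [575, 181, 246], [575, 178, 244], [575, 176, 245], [571, 173, 245], [574, 170, 246], [571, 166, 245]]
  return _methods._mean(a, axis=axis, dtype=dtype,
  ret = ret.dtype.type(ret / rcount)
```

View pics/s2.png

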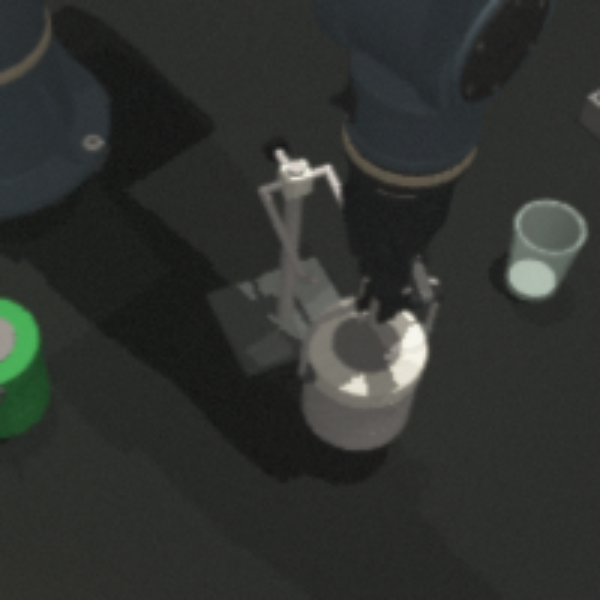

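The picture shows the canister hanging level just before the fork's tips, prongs at (270,190) and (330,185). The fork is measured consistently at (495,153.3,200), yaw 3.035. I move over the prongs, then down.

```bash
python3 -m handwheel '[[1,[-0.25,0.04,0],0],[1,[-0.45,0.07,0],0],[1,[-0.5,0.075,0],0],[1,[-0.5,0.075,0],0],[1,[-0.5,0.075,0],0],[1,[-0.5,0.075,0],0],[1,[-0.5,0.075,0],0],[1,[-0.4,0.05,0],0],[1,[-0.2,0.03,0],0],[1,[0,0,0],0],[1,[0,0,0],0]]' && python3 -m handwheel '[[1,[0,0,-0.3],0],[1,[0,0,-0.4],0],[1,[0,0,-0.4],0],[1,[0,0,-0.3],0],[1,[0,0,-0.1],0],[1,[0,0,0],0],[1,[0,0,0],0]]'
```

```text
time_s: 18.38
ee_pos: [495.0, 155.3, 225.8]
tcp_rot: [3.141, -0.0, 1.464]
force: [0.2, -0.2, -6.9]
opening: 10.1
grasp_force: 58.6
time_s: 18.97
ee_pos: [494.8, 155.3, 195.6]
tcp_rot: [-3.141, 0.0, 1.464]
force: [0.4, 0.2, -6.9]
opening: 10.0
grasp_force: 58.5
```

```bash
python3 -m handwheel '[[1,[0,0,-0.1],0],[1,[0,0,-0.1],0],[1,[0,0,-0.05],0],[1,[0,0,0],0],[1,[0,0,0],0]]'; python3 - <<'E'
from h import *
import fork
im,d=cams.camera('wrist'); c=cams.calibration('wrist'); P,u,v=cloud('wrist',d,c)
cv2.imwrite('pics/w5.png',im)
L=P-np.array([495,153.3,200]); X=-.994*L[:,0]+.107*L[:,1]; Y=-.107*L[:,0]-.994*L[:,1]
k=(np.abs(X)<25)&(np.abs(Y)<70)&(Y<-20)&(L[:,2]>-15)&(L[:,2]<25); b=np.c_[X,Y,L[:,2]][k]; print('bar XYZ',np.round(b[::max(1,len(b)//40)]).astype(int).tolist())
E
```

```text
time_s: 19.38
ee_pos: [494.8, 155.3, 190.6]
tcp_rot: [3.142, -0.0, 1.464]
force: [0.0, -0.1, -5.5]
opening: 9.9
grasp_force: 58.6
bar XYZ [[2, -63, -14], [5, -59, -12], [3, -59, -2], [2, -57, 4], [2, -55, 6], [2, -53, 7], [2, -51, 10], [3, -48, 11], [4, -46, 10], [-1, -43, 10], [0, -41, 11], [4, -38, 7], [17, -35, 3], [10, -35, 3], [3, -37, 11], [-3, -34, 3], [-7, -34, 5], [-9, -35, 7], [-11, -35, 10], [-11, -36, 11], [-10, -35, 9], [-9, -34, 9], [-6, -33, 7], [-2, -31, 4], [2, -33, 10], [9, -31, 5], [16, -31, 7], [24, -31, 8], [-17, -35, 17], [-12, -33, 13], [-11, -32, 13], [-14, -33, 16], [-21, -35, 21], [-10, -30, 11], [2, -29, 10], [4, -28, 10], [2, -27, 11], [-17, -30, 18], [1, -25, 10], [2, -24, 12], [0, -20, 10]]
```

View pics/w5.png

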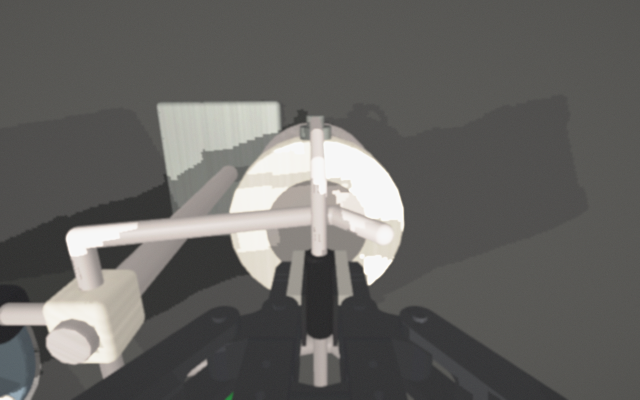

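The wire crosses the visible prong's low point at (322,215) and is almost down. I lower until the weight is taken.

```bash
python3 -m handwheel '[[1,[0,0,-0.05],0],[1,[0,0,-0.03],0],[1,[0,0,0],0],[1,[0,0,0],0]]' && python3 -m handwheel '[[1,[0,0,-0.03],0],[1,[0,0,0],0],[1,[0,0,0],0]]'
```

```text
time_s: 19.77
ee_pos: [495.0, 155.4, 189.3]
tcp_rot: [3.141, -0.0, 1.464]
force: [-0.1, -1.0, -1.3]
opening: 9.9
grasp_force: 59.2
time_s: 20.02
ee_pos: [495.0, 155.4, 189.0]
tcp_rot: [3.141, -0.0, 1.464]
force: [-2.4, -0.8, 4.9]
opening: 10.1
grasp_force: 60.0
```

```bash
python3 -m handwheel '[[0.9,[0,0,0],0],[0.86,[0,0,0],0],[0.84,[0,0,0],0],[0.8,[0,0,0],0],[0.75,[0,0,0],0],[0.7,[0,0,0],0],[0.68,[0,0,0],0],[0.68,[0,0,0],0],[0.68,[0,0,0],0]]' && python3 -m handwheel '[[0.68,[0,0,0.15],0],[0.68,[0,0,0.3],0],[0.68,[0,0,0.5],0],[0.68,[0,0,0.8],0],[0.68,[0,0,1],0],[0.68,[0,0,1],0],[0.68,[0,0,1],0],[0.68,[0,0,0],0],[0.68,[0,0,0],0],[0.68,[0,0,0],0]]'; python3 - <<'E'
from h import *
im,d=cams.camera('wrist'); c=cams.calibration('wrist'); P,u,v=cloud('wrist',d,c)
L=P-np.array([495,153.3,200]); X=-.994*L[:,0]+.107*L[:,1]; Y=-.107*L[:,0]-.994*L[:,1]
for s in(1,-1):
    k=(np.abs(X)<25)&(np.abs(Y-s*43)<5)&(L[:,2]>-15)&(L[:,2]<25); b=np.c_[X,Y,L[:,2]][k]; print('bar end',s,len(b),np.round(np.median(b,0),1) if len(b) else '')
lid=np.c_[X,Y,L[:,2]][(L[:,2]<-45)&(L[:,2]>-75)&(np.hypot(X,Y)<60)]; A=np.c_[lid[:,:2],np.ones(len(lid))]; print('lid',np.round(np.linalg.lstsq(A,lid[:,2],rcond=None)[0],3))
im,_=cams.camera('scene'); cv2.imwrite('pics/s3.png',cv2.resize(im[60:260,250:450],None,fx=3,fy=3)); s=state(); print(s['ee_pos'],s['force'],s['time_s'])
E
```

```text
time_s: 20.77
ee_pos: [494.8, 155.3, 188.4]
tcp_rot: [-3.142, 0.0, 1.464]
force: [-0.1, 0.4, -0.5]
opening: 27.4
grasp_force: 0.0
time_s: 21.6
ee_pos: [494.8, 155.3, 283.4]
tcp_rot: [3.142, -0.0, 1.464]
force: [-0.1, 0.4, -1.2]
opening: 27.3
grasp_force: 0.0
bar end 1 99 [ 1.  42.8  8.5]
bar end -1 142 [  1.7 -43.1   8.5]
lid [ 1.0000e-03  1.3000e-02 -5.9991e+01]
[494.50449588 155.21322935 282.85928293] [ 0.82545214 -0.02016304 -1.4834313 ] 21.7
```

View pics/s3.png

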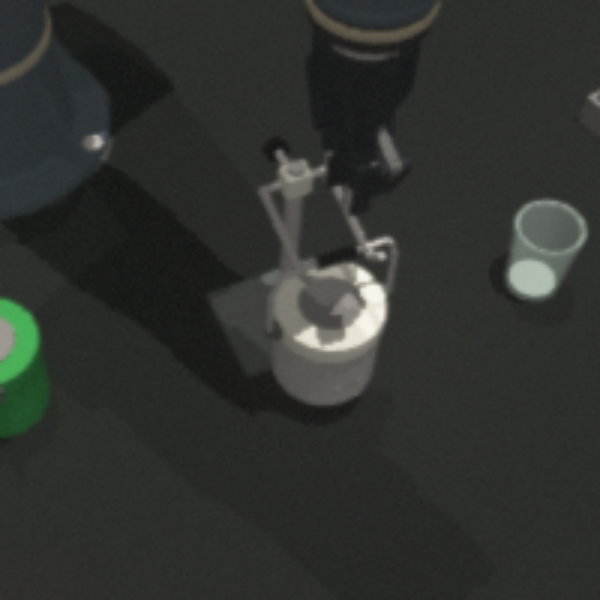

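The canister hangs level on both prongs: in the picture the bar crosses them around (300,265) and (375,245), and both ends sit in the low part at equal height. The gripper is clear. I back off a little, let any sway die, and hand in.

```bash
python3 -m handwheel '[[0.68,[0,0,0.5],0],[0.68,[0,0,0.5],0],[0.68,[0,0,0.5],0],[0.68,[0,0,0],0],[0.68,[0,0,0],0],[0.68,[0,0,0],0],[0.68,[0,0,0],0],[0.68,[0,0,0],0],[0.68,[0,0,0],0],[0.68,[0,0,0],0],[0.68,[0,0,0],0],[0.68,[0,0,0],0]]' && python3 -c "
from cell import r
print(r.sign_off())"
```

```text
time_s: 22.7
ee_pos: [494.8, 155.3, 313.4]
tcp_rot: [-3.142, 0.0, 1.464]
force: [-0.3, -0.4, 0.1]
opening: 27.2
grasp_force: 0.0
the job is handed in; nothing more can be done
None
```

The canister hangs level by its upright bail in the low part of both prongs, released and clear of the bench, and the job is handed in at 22.7 s; while I raised the bail, the canister shifted about 6 mm, turned about 0.2 rad, and one side lifted briefly (about 2° tilt) before it settled upright.

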